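# Stack one caddy on the loaded one, nest the other

## Robot

A 6-joint arm with a two-finger parallel gripper is mounted at the origin on a cart in front of the work surface, level with it; the furniture and walls round the work are solid. World frame = base frame: x ahead of the robot, y to its left, z up, the work surface at z = 0. Lengths are in mm, angles in rad, forces in N, time in s.
With the tool pointing down it reaches from about 275 to 750 mm from the base axis. Payload 10.2 kg.
Tool frame: the origin (TCP) lies at the centre of the arm's flange, where the gripper is bolted on; the fingertips stand 173 mm ahead of it and the grasp point (between the pads) lies 155 mm ahead of it; z points along the fingers, y is the line along which they close (so a half turn about z gives the same grasp; the last joint's range is limited). The gripper opens to 85 mm and grips with 20 to 120 N. Pads are 22 mm wide; open, the fingers measure 114 mm over their backs; the gripper's body (76 mm by 85 mm) begins 54 mm behind the grasp point. The pads swing forward as they close: fully open they stand 13 mm farther back than shut.
Start: joints at [0.9, 0.313, 1.498, -0, 1.331, -0.223], TCP at [227.33, 473.237, 404.694] pointing down, gripper open.
Joint ranges: [-2.94, 2.94], [-0.97, 2.17], [0.19, 2.56], [-1.23, 4.37], [0.02, 3.11], [-2.88, 2.88]. Speed limits (rad/s): [2.39, 2.39, 3.01, 3.14, 3.14, 3.14].

## Interface

Orientations are given as a unit quaternion [w, x, y, z].
In Python, from rig import status, capture, camera_info, ticket gives the robot as it stands.
- The arm moves only by the shell command python3 -m crank 'ROWS' [FORCE]. ROWS is JSON, a list of rows, each a list of 7 numbers: the shift along the tool's x, y, z as a fraction of full scale, then the turn, a rotation vector about the tool's x, y, z as a fraction of full scale, then the closure, from 0 (fully open) to 1 (shut). A call has 1 to 12 rows; each row is the pose to reach, as a shift and turn from the pose commanded when the call began, along the tool's axes at that moment; what a row does not reach only later rows make up. Full scale, the value 1, is 0.1 m for a shift and 45 degrees for a turn. A row lasts 1/10 s, in which the tool goes at most 50 mm and 8.59 degrees, less where a joint would pass 70% of its speed; a pose out of reach is approached as far as the arm can. A call with a number of a shift or a turn outside -1 to 1 is refused whole. A call with a gripper value outside its range is refused whole. The fingers move at their own pace and stop on an object; FORCE is the grip in N (left out, the last holds). Time passes only in rows, so rows that repeat a pose let the fingers close. It gives the time, the measured TCP pose, the force, the opening and the grip force at its end, in the units of the state.
- status.sense(): the state, without advancing time (a new reading comes with each control period).
- capture(name): name is "scene" or "top" or "wrist"; returns (picture, depth): 480x640x3 uint8, red, green, blue; 480x640 float32, mm along the optical axis (not along the pixel's ray), 0 where there is no reading.
- camera_info(name): a dict with "K" (3x3 intrinsics, pixels), "camera_from_world" (4x4, takes a point from world to camera coordinates). Camera axes: x right, y up, looking along -z (the intrinsics and any distortion apply to the point x, -y, -z); pixel columns grow to the right and rows downward; lengths in mm; the calibration is good to about 2 mm. A picture is of the moment at which its call begins: read the wrist's pose just before it. camera_info takes no time and is no camera call; for the wrist camera it gives the pose at the moment of the call.
- ticket.finish_job(): hands the job in; it is judged then, once.
The state is a dict: "time_s": time; "joints": joint angles; "dq": joint speeds; "tau": joint torques, N m; "eef_pos": TCP position; "ee_rot": TCP orientation; "force": force on the tool from outside, world axes, zero at the start; "wrist_torque": the same for the moment, N m; "grip_width": opening from 0.0 (shut) to 1.0 (fully open); "grip_force": force on a finger pad.
Only numpy, scipy, OpenCV 4.12 (cv2) and the standard library are available. Lean on these libraries where they do the work, as an engineer would, in place of code of your own. Each camera call takes 0.05 s, during which the arm holds its last target. There are 200 camera calls.

## Task

Make one pile on the loaded caddy (the one with the beaker and the can in it): stack one of the two empty caddies on it, its orange end opposite to the loaded caddy's so that it sits level in the stacking saddles clear of the contents, then nest the other empty caddy fully home in the stacked one, their orange ends together. Set them down gently, do not press on the contents or tip them, leave the loaded caddy where it stands, and do not disturb the flasks and the timer.

Things in the scene. Friction and masses are not known exactly. Their poses are not given: they have to be found in the camera images.
- caddy_full: Loaded caddy: slate-blue plastic tray, 188 (x) x 128 (y) mm over the rim, 80 mm high, a black upright grip in its middle up to 92 mm; a beaker and a can stand in it. Origin: centre of its underside; +x toward its orange rim end, +z up. Four stacking saddles inside its long walls, 70 mm up, at the plain end's corners and at x = 30 to 56 mm. caddy_1 and caddy_2 are the same moulding.
- caddy_1: First empty caddy (same moulding, 0.2 kg, underside 160 x 100 mm). Grip: flat upright bar across its middle, 16 mm thick along x, 46 mm long along y, from 58 to 92 mm high, 60 mm free on both sides; fingers close along x. Origin: centre of underside; +x toward its orange rim end. The two empties start with their orange ends pointing in roughly contrary directions.
- caddy_2: Second empty caddy, the same. Orange ends reversed (yaws pi apart): stacks, its origin 70 mm above the lower caddy's, centred on it; lead-in about 4 mm, play about 2 mm. Orange ends together (same yaw): nests, its origin 40 mm above the lower one's, centred on it; tapered walls guide it in, entry play about 8 mm. Either empty may be the stacked one.
- caddy_1_end (a point): Middle of the orange bar on the rim of caddy_1, 90 mm along +x from its origin and 80 mm up.
- caddy_2_end (a point): Middle of the orange bar on the rim of caddy_2, 90 mm along +x from its origin and 80 mm up.
- beaker: Small glass beaker, 45 mm wide, 59 mm high, standing in the orange-end half of the loaded caddy; its top is 8 mm below the saddles. Origin: centre of underside.
- can: White plastic can with black lid, 34 mm wide, 52 mm high, standing in the plain-end half of the loaded caddy. Origin: centre of underside.
- flask_a: Culture flask with red cap lying flat on the bench beyond the caddies, 92 x 52 x 25 mm, a bystander. Origin: centre of underside.
- flask_b: Culture flask with orange cap lying flat on the bench beyond the caddies, 92 x 52 x 25 mm, a bystander. Origin: centre of underside.
- lab_timer: White bench timer with coloured buttons, 66 x 66 x 18 mm, a bystander beyond the caddies on the left. Origin: centre of underside.
- microscope_1: Tall cream inverted microscope fixed at the back of the bench, about x 0.58 to 0.95, y -0.26 to 0.02, over 0.4 m high: keep the arm and what it carries in front of it.

How it is judged:
By the outcome, as a careful person would: the job done as asked, in the order asked, and still so for the second after the job is handed in, with the robot touching nothing.
It also fails if it takes over 64 s, if anything falls off the work surface, if the arm or the gripper's body presses on something with over 40 N, if the wrist force passes 120 N, or if a joint passes its speed limit or range.

## Working session

There is one attempt and no reset: what is moved stays moved. The work goes in short steps, Python scripts to look and compute and a shell command to move; the robot and the scene stay as the last step left them, time stands still between calls to the robot, and variables do not carry over. Pictures are saved under pics/ and viewed, at most 10 in all, crops included, and the job is handed in when it is done.

```bash
mkdir -p pics; ls; cat > h.py <<'E'
import numpy as np,cv2
from rig import status,capture,camera_info
def cloud(name,save=None):
    ci=camera_info(name); im,d=capture(name)
    if save: cv2.imwrite(save,im[...,::-1])
    K=np.array(ci["K"]);T=np.linalg.inv(np.array(ci["camera_from_world"]))
    v,u=np.mgrid[:480,:640]
    P=np.stack([(u-K[0,2])/K[0,0]*d,-(v-K[1,2])/K[1,1]*d,-d],-1)
    return im,d,P@T[:3,:3].T+T[:3,3]
E
python3 - <<'E'
from h import *
for n in("top","scene"):
    ci=camera_info(n);print(n,{k:v for k,v in ci.items() if k not in("K","camera_from_world")},np.round(ci["K"],1).tolist(),np.round(np.linalg.inv(ci["camera_from_world"])[:3,3]))
    im,d,P=cloud(n,f"pics/{n}1.png"); np.savez(f"{n}1.npz",im=im,d=d,P=P)
s=status.sense();print(s)
E
```

```text
pics
top {} [[470.5, 0.0, 318.5], [0.0, 470.5, 241.4], [0.0, 0.0, 1.0]] [ 423.    9. 1381.]
scene {} [[507.4, 0.0, 319.3], [0.0, 507.4, 242.5], [0.0, 0.0, 1.0]] [-297. -850.  727.]
{'time_s': 0.1, 'joints': array([ 8.99587839e-01,  3.13383340e-01,  1.49837390e+00,  1.28286161e-05,
        1.33099002e+00, -2.23367332e-01]), 'dq': array([ 3.64344992e-04, -1.56997455e-03, -1.20598655e-03, -9.27779616e-04,
        1.51647496e-03, -8.44964815e-05]), 'tau': array([ 1.66383845e-03, -4.12906158e+01, -2.60142410e+01, -2.46992749e-04,
        3.07306240e-03, -6.44031942e-06]), 'eef_pos': array([227.30675516, 473.19948407, 404.19284864]), 'ee_rot': array([-2.55312982e-04,  2.22055470e-01,  9.75033864e-01, -5.17814997e-04]), 'force': array([ 0.24120093, -0.25681459,  0.49246277]), 'wrist_torque': array([ 0.03372567, -0.01463139, -0.02811937]), 'grip_force': 0.0, 'grip_width': 1.003887428578555}
```

View pics/top1.png

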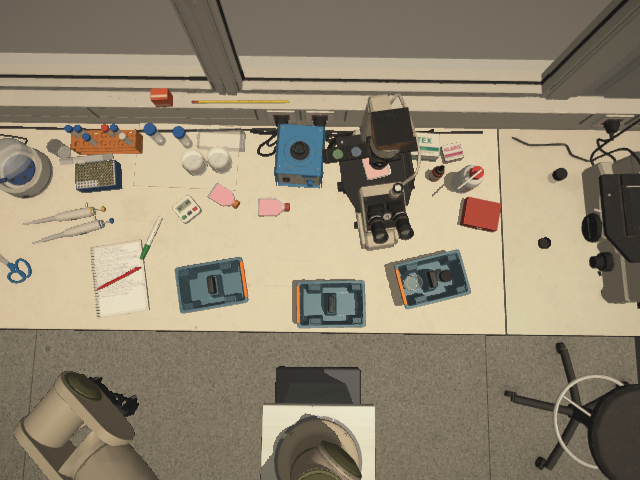

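View pics/scene1.png

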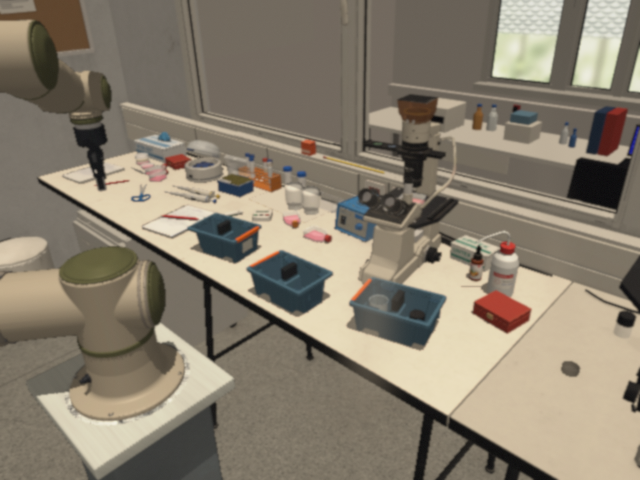

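The top view shows the empties at about (212,285) with the orange end to the right, and (330,303) with the orange end to the left. The loaded caddy is at (431,279) with its orange end to the left. The scene view agrees: all three stand upright, and the flasks and timer lie beyond them.

```bash
cat >> h.py <<'E'
def fit(im,P,c,r=130,zr=(73,86)):
    """rim outline (minAreaRect) + orange bar direction + grip near world xy c"""
    near=np.hypot(P[...,0]-c[0],P[...,1]-c[1])<r
    hsv=cv2.cvtColor(im,cv2.COLOR_RGB2HSV)
    m=near&(P[...,2]>zr[0])&(P[...,2]<zr[1])
    q=P[m]; rect=cv2.minAreaRect(q[:,:2].astype(np.float32))
    b=cv2.boxPoints(rect)
    o=near&(hsv[...,0]<16)&(hsv[...,1]>150)&(hsv[...,2]>120)&(P[...,2]>zr[0]-10)
    oc=np.median(P[o],0)
    e=b[1]-b[0];f=b[2]-b[1]; L=e if np.hypot(*e)>np.hypot(*f) else f
    ctr=np.array(rect[0]); 
    if L@(oc[:2]-ctr)<0:L=-L
    k=(np.hypot(P[...,0]-ctr[0],P[...,1]-ctr[1])<28)&(P[...,2]>zr[1])&(P[...,2]<zr[1]+20)
    g=P[k]
    print("ctr",np.round(ctr,1),"size",np.round(rect[1],1),"yaw",round(float(np.arctan2(L[1],L[0])),4),"rim z",np.round(np.median(q[:,2]),1),"orange",np.round(oc,1),"grip",np.round(g.mean(0),1) if len(g) else None,"n",len(q),len(g),"gripz",np.round(np.percentile(g[:,2],90),1) if len(g) else None)
E
python3 - <<'E'
from h import *
for n in("top","scene"):
    z=np.load(f"{n}1.npz");im,d,P=z["im"],z["d"],z["P"]
    T=np.load("top1.npz")["P"]
    print(n)
    for u,v in((212,285),(330,303),(431,279)):
        fit(im,P,T[v,u][:2])
E
```

```text
top
ctr [482.3 299.4] size [128.3 190.4] yaw -1.3893 rim z 79.5 orange [498.4 210.2  80.7] grip [481.7 298.8  92. ] n 814 104 gripz 95.5
ctr [433.9 -30.6] size [128.  188.6] yaw 1.6016 rim z 79.8 orange [426.6  58.2  81.3] grip [433.9 -30.3  92.9] n 784 101 gripz 95.8
ctr [ 506.1 -311.3] size [128.  190.3] yaw 1.818 rim z 79.9 orange [ 486.1 -223.    80.7] grip [ 506.3 -310.1   92.9] n 826 106 gripz 97.0
scene
ctr [480.6 295.5] size [138.3 196.5] yaw -1.4319 rim z 77.6 orange [495.7 207.2  77.6] grip [479.9 295.3  90.3] n 553 50 gripz 92.5
ctr [433.7 -31.7] size [133.1 192.7] yaw 1.5839 rim z 78.3 orange [431.1  56.   79.1] grip [430.4 -34.2  90.3] n 815 82 gripz 92.6
ctr [ 504.9 -311.6] size [133.7 192.3] yaw 1.8341 rim z 78.5 orange [ 482.6 -226.4   80.1] grip [ 502.2 -314.4   91.2] n 1064 97 gripz 93.0
```

Both views agree to within a few mm. I'll add a planner helper and go to a hover over the left empty.

```bash
cat >> h.py <<'E'
from scipy.spatial.transform import Rotation as R
def plan(x,y,z,yaw=None):
    """deltas to TCP target with tool down, tool y along yaw; fractions of full scale in present tool axes"""
    s=status.sense();w=s["ee_rot"];A=R.from_quat(np.r_[w[1:],w[0]])
    d=A.inv().apply(np.array([x,y,z])-s["eef_pos"])/100
    ty=A.apply([0,1,0]); c=np.arctan2(ty[1],ty[0]); yaw=c if yaw is None else yaw
    Z=np.array([0,0,-1.]);Y=np.array([np.cos(yaw),np.sin(yaw),0]);X=np.cross(Y,Z)
    t=(A.inv()*R.from_matrix(np.stack([X,Y,Z],1))).as_rotvec()/(np.pi/4)
    print("t",round(s["time_s"],2),"pos",np.round(s["eef_pos"],1),"yaw",round(float(c),4),"shift",np.round(d,3),"turn",np.round(t,3),"j",np.round(s["joints"],2),"F",np.round(s["force"],1),"grip",np.round(s["grip_width"],2),np.round(s["grip_force"],1))
E
python3 -c "
from h import *
plan(482.3,299.4,380,1.753)"
```

```text
t 0.1 pos [227.3 473.2 404.2] yaw 1.123 shift [-3.051 -0.462  0.242] turn [-0.001 -0.001 -0.802] j [ 0.9   0.31  1.5   0.    1.33 -0.22] F [ 0.2 -0.3  0.5] grip 1.0 0.0
```

```bash

python3 -m crank '[[-0.4,-0.06,0.03,0,0,0,0],[-0.8,-0.12,0.06,0,0,0,0],[-1,-0.15,0.08,0,0,0,0]]' 60 >/dev/null
python3 -m crank '[[-0.4,-0.06,0.03,0,0,0,0],[-0.8,-0.12,0.06,0,0,0,0],[-1,-0.15,0.08,0,0,0,0]]' >/dev/null
python3 -m crank '[[-0.4,-0.06,0.03,0,0,-0.15,0],[-0.8,-0.12,0.06,0,0,-0.3,0],[-1.0,-0.16,0.08,0,0,-0.48,0],[-1.0,-0.16,0.08,0,0,-0.65,0],[-1.0,-0.16,0.08,0,0,-0.8,0],[-1.0,-0.16,0.08,0,0,-0.8,0],[-1.0,-0.16,0.08,0,0,-0.8,0]]'
python3 - <<'E'
from h import *
plan(482.3,299.4,330,1.753)
im,d,P=cloud("wrist","pics/w1.png");np.savez("w1.npz",im=im,d=d,P=P)
fit(im,P,(482,299))
E
```

```text
time_s: 1.4
eef_pos: [477.8, 301.9, 380.5]
ee_rot: [-0.0, -0.089, 0.996, -0.0]
force: [0.7, 0.3, 0.1]
grip_width: 1.005
grip_force: 0.0
t 1.4 pos [477.8 301.9 380.5] yaw 1.7483 shift [-0.04  -0.033  0.505] turn [-0.    -0.001 -0.006] j [ 0.36  0.42  1.41 -0.    1.31 -1.39] F [0.7 0.3 0.1] grip 1.01 0.0
ctr [481.5 300.1] size [128.6 189.4] yaw -1.3903 rim z 78.9 orange [492.7 211.3  79.5] grip [479.5 300.3  91. ] n 9200 1181 gripz 92.2
```

View pics/w1.png

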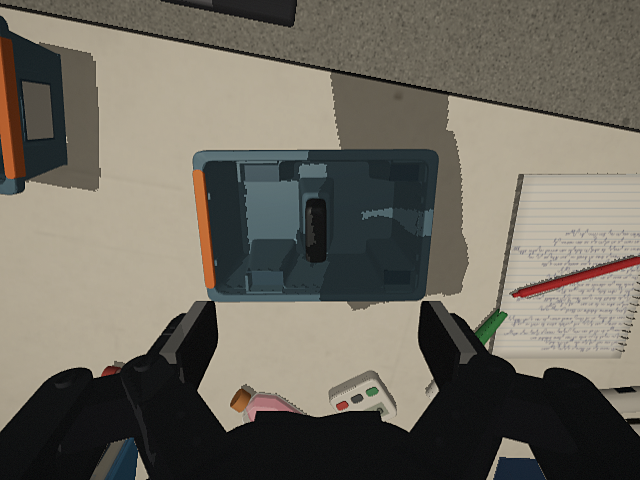

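The wrist view shows the left empty centred at (316,226), with its black grip at (316,231). The orange end is on the left at (203,228). I'll descend, grasp and lift.

```bash

python3 -m crank '[[-0.033,-0.024,0.3,0,0,-0.004,0],[-0.033,-0.024,0.6,0,0,-0.004,0],[-0.033,-0.024,0.9,0,0,-0.004,0],[-0.033,-0.024,1,0,0,-0.004,0]]' >/dev/null
python3 -m crank '[[0,0,0.2,0,0,0,0],[0,0,0.4,0,0,0,0],[0,0,0.485,0,0,0,0],[0,0,0.485,0,0,0,0]]' 
python3 -m crank '[[0,0,0,0,0,0,1],[0,0,0,0,0,0,1],[0,0,0,0,0,0,1],[0,0,0,0,0,0,1],[0,0,0,0,0,0,1],[0,0,0,0,0,0,1],[0,0,0,0,0,0,1],[0,0,0,0,0,0,1]]' 60
python3 -c "
from h import *
plan(481.5,300.1,380,1.7513)"
```

```text
time_s: 2.25
eef_pos: [481.5, 300.2, 232.0]
ee_rot: [-0.0, -0.091, 0.996, -0.0]
force: [-0.3, 0.7, 0.6]
grip_width: 1.001
grip_force: 0.0
time_s: 3.05
eef_pos: [481.7, 300.1, 232.6]
ee_rot: [0.0, -0.092, 0.996, 0.0]
force: [0.7, -0.2, 5.4]
grip_width: 0.177
grip_force: 59.3
t 3.05 pos [481.7 300.1 232.6] yaw 1.7544 shift [ 0.     0.    -1.474] turn [0.    0.001 0.004] j [ 0.35  0.59  1.56 -0.    0.99 -1.4 ] F [ 0.7 -0.2  5.4] grip 0.18 59.3
```

```bash

python3 -m crank '[[0,0,-0.05,0,0,0,1],[0,0,-0.15,0,0,0,1],[0,0,-0.35,0,0,0,1],[0,0,-0.6,0,0,0,1],[0,0,-0.85,0,0,0,1],[0,0,-1,0,0,0,1]]' >/dev/null
python3 -m crank '[[0,0,-0.25,0,0,0,1],[0,0,-0.45,0,0,0,1],[0,0,-0.5,0,0,0,1],[0,0,-0.5,0,0,0,1]]'
python3 -m crank '[[0.03,-0.1,0,0,0,0,1],[0.1,-0.3,0,0,0,0,1],[0.18,-0.55,0,0,0,0,1],[0.26,-0.8,0,0,0,0,1],[0.315,-0.96,0,0,0,0,1]]' >/dev/null
python3 -m crank '[[0.09,-0.27,0,0,0,0,1],[0.18,-0.55,0,0,0,0,1],[0.26,-0.8,0,0,0,0,1],[0.315,-0.96,0,0,0,0,1]]' >/dev/null
python3 -m crank '[[0.09,-0.27,0,0,0,0,1],[0.18,-0.55,0,0,0,0,1],[0.26,-0.8,0,0,0,0,1],[0.315,-0.96,0,0,0,0,1],[0.315,-0.96,0,0,0,0,1]]'
python3 - <<'E'
from h import *
plan(450,-150,380,1.818)
im,d,P=cloud("wrist","pics/w2.png");np.savez("w2.npz",im=im,d=d,P=P)
E
```

```text
time_s: 4.05
eef_pos: [481.4, 300.1, 382.5]
ee_rot: [0.0, -0.092, 0.996, 0.0]
force: [-0.1, -0.2, -2.2]
grip_width: 0.176
grip_force: 58.5
time_s: 5.45
eef_pos: [440.6, -2.0, 381.2]
ee_rot: [-0.001, -0.09, 0.996, 0.0]
force: [0.7, 0.9, -1.3]
grip_width: 0.178
grip_force: 58.9
t 5.45 pos [440.6  -2.  381.2] yaw 1.7516 shift [ 0.174 -1.472  0.012] turn [ 0.001 -0.002 -0.085] j [-0.27  0.15  1.77 -0.    1.22 -2.02] F [ 0.7  0.9 -1.3] grip 0.18 58.9
```

View pics/w2.png

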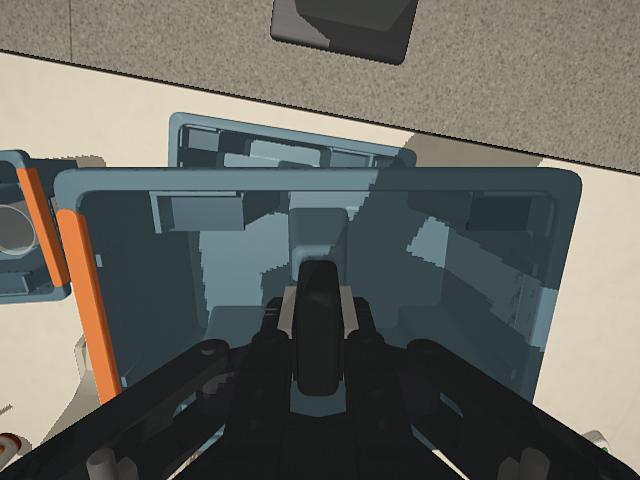

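The caddy is held level at (320,330). The middle empty shows beneath it, and the loaded one is at the left edge (30,225). I'll carry it on to hover over the loaded caddy.

```bash

python3 -m crank '[[0.02,-0.1,0,0,0,0,1],[0.06,-0.3,0,0,0,0,1],[0.1,-0.55,0,0,0,0,1],[0.14,-0.8,0,0,0,0,1],[0.18,-0.98,0,0,0,0,1]]' >/dev/null
python3 -m crank '[[0.05,-0.27,0,0,0,0,1],[0.1,-0.55,0,0,0,0,1],[0.14,-0.8,0,0,0,0,1],[0.18,-0.98,0,0,0,0,1]]' >/dev/null
python3 -m crank '[[-0.08,-0.2,0,0,0,0,1],[-0.15,-0.4,0,0,0,0,1],[-0.224,-0.595,0,0,0,0,1]]' >/dev/null
python3 -m crank '[[-0.08,-0.2,0,0,0,-0.03,1],[-0.15,-0.4,0,0,0,-0.06,1],[-0.224,-0.595,0,0,0,-0.085,1],[-0.224,-0.595,0,0,0,-0.085,1],[-0.224,-0.595,0,0,0,-0.085,1]]' >/dev/null
python3 - <<'E'
from h import *
plan(506.1,-311.3,380,1.818)
im,d,P=cloud("wrist","pics/w3.png");np.savez("w3.npz",im=im,d=d,P=P)
for n in("top","scene"):
    im,d,P=cloud(n,f"pics/{n}3.png");np.savez(f"{n}3.npz",im=im,d=d,P=P)
E
```

```text
t 7.2 pos [ 507.4 -308.2  381.5] yaw 1.8215 shift [ 0.021 -0.027  0.015] turn [ 0.002 -0.001  0.004] j [-0.74  0.48  1.31  0.    1.35 -2.56] F [ 0.1  0.4 -2.4] grip 0.18 59.1
```

View pics/w3.png

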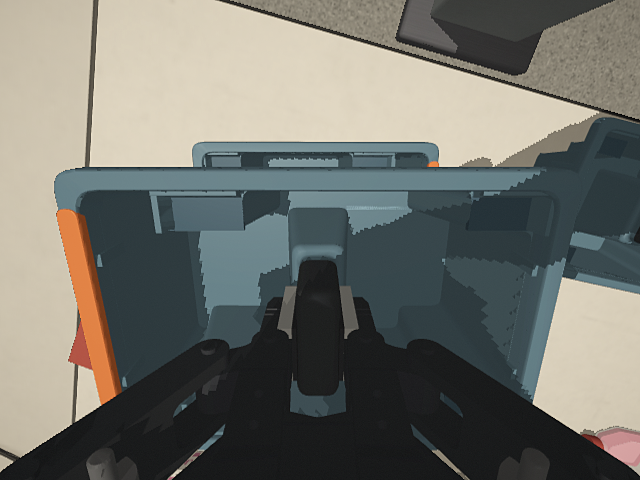

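The lower caddy's near rim runs from (195,150) to (438,150), parallel to the held caddy's rim, with its orange end on the right. I'll compare the two rims numerically.

```bash
cat >> h.py <<'E'
def edges(P,pos,yaw,zlo,zhi):
    """near (robot side) long edge of a rim, in tool axes about pos: offset, slope, and its y extent"""
    x=np.array([-np.sin(yaw),np.cos(yaw)]);y=np.array([np.cos(yaw),np.sin(yaw)])
    q=P[(P[...,2]>zlo)&(P[...,2]<zhi)]; q2=q[:,:2]-pos[:2]; a=q2@x;b=q2@y
    m=(a>40)&(a<85)&(abs(b)<110);a,b,z=a[m],b[m],q[m,2]
    bs=np.arange(-75,76,5);e=np.array([np.percentile(a[abs(b-c)<2.5],98) if (abs(b-c)<2.5).sum()>5 else np.nan for c in bs]);ok=~np.isnan(e)
    p=np.polyfit(bs[ok],e[ok],1)
    near=(a>p[1]-12)
    pz=np.polyfit(b[near],z[near],1)
    print("edge at",np.round(p[1],1),"slope",np.round(p[0],4),"y from/to",np.round(np.percentile(b[near],[0.3,99.7]),1),"z",np.round(pz[1],1),"zslope",np.round(pz[0],4),"n",near.sum())
E
python3 - <<'E'
from h import *
s=status.sense()["eef_pos"];z=np.load("w3.npz");P=z["P"]
for lo,hi in((215,245),(74,86)): edges(P,s,1.8215,lo,hi)
z=np.load("top3.npz");fit(z["im"],z["P"],(506,-311),110,(220,240))
E
```

```text
edge at 64.4 slope 0.0001 y from/to [-92.8  91.6] z 227.2 zslope 0.0017 n 14926
edge at 66.6 slope 0.0 y from/to [-95.4  90.4] z 78.8 zslope -0.0001 n 3085
ctr [ 503.8 -292. ] size [127.4 155.6] yaw -1.3273 rim z 228.8 orange [nan nan nan] grip None n 413 0 gripz None
  return _methods._mean(a, axis=axis, dtype=dtype,
  ret = um.true_divide(
```

```bash

python3 -m crank '[[0.01,-0.01,0.1,0,0,0,1],[0.021,-0.023,0.3,0,0,0,1],[0.021,-0.023,0.45,0,0,0,1],[0.021,-0.023,0.55,0,0,0,1],[0.021,-0.023,0.6,0,0,0,1],[0.021,-0.023,0.6,0,0,0,1]]' 
python3 - <<'E'
from h import *
plan(506.1,-311.3,302.6,1.8215)
s=status.sense()["eef_pos"]
im,d,P=cloud("wrist","pics/w4.png");
for lo,hi in((150,180),(74,86)): edges(P,s,1.8215,lo,hi)
E
```

```text
time_s: 7.95
eef_pos: [505.9, -311.1, 321.8]
ee_rot: [-0.0, -0.125, 0.992, 0.0]
force: [0.2, -0.5, -3.1]
grip_width: 0.178
grip_force: 59.1
t 7.95 pos [ 505.9 -311.1  321.8] yaw 1.8213 shift [-0.002 -0.003  0.192] turn [ 0.001 -0.001 -0.   ] j [-0.75  0.53  1.39 -0.    1.21 -2.57] F [ 0.2 -0.5 -3.1] grip 0.18 59.1
edge at 64.4 slope -0.0002 y from/to [-92.6  92.1] z 167.4 zslope 0.0012 n 14986
edge at 64.5 slope -0.0022 y from/to [-91.8  92.7] z 78.8 zslope -0.0003 n 4678
```

Aligned to within 1 mm. Lowering slowly.

```bash

python3 -m crank '[[0,0.005,0.04,0,0,0,1],[0,0.005,0.08,0,0,0,1],[0,0.005,0.11,0,0,0,1],[0,0.005,0.13,0,0,0,1],[0,0.005,0.14,0,0,0,1],[0,0.005,0.15,0,0,0,1],[0,0.005,0.15,0,0,0,1],[0,0.005,0.15,0,0,0,1]]' 
python3 -m crank '[[0,0,0.01,0,0,0,1],[0,0,0.02,0,0,0,1],[0,0,0.03,0,0,0,1],[0,0,0.035,0,0,0,1],[0,0,0.035,0,0,0,1],[0,0,0.035,0,0,0,1]]' 
python3 -c "
from h import *
plan(506.1,-311.3,302.6,1.8215)"
```

```text
time_s: 8.8
eef_pos: [505.8, -310.7, 307.3]
ee_rot: [0.0, -0.125, 0.992, -0.0]
force: [0.4, -0.0, -1.9]
grip_width: 0.175
grip_force: 59.1
time_s: 9.4
eef_pos: [505.8, -310.7, 303.7]
ee_rot: [0.0, -0.125, 0.992, -0.0]
force: [-0.4, 0.1, -2.4]
grip_width: 0.179
grip_force: 59.1
t 9.4 pos [ 505.8 -310.7  303.7] yaw 1.8212 shift [-0.001 -0.007  0.011] turn [-0.  0. -0.] j [-0.75  0.55  1.41  0.    1.17 -2.57] F [-0.4  0.1 -2.4] grip 0.18 59.1
```

```bash

python3 -m crank '[[0,0,0.007,0,0,0,1],[0,0,0.014,0,0,0,1],[0,0,0.014,0,0,0,1],[0,0,0.014,0,0,0,1]]' 
python3 - <<'E'
from h import *
s=status.sense()["eef_pos"]
im,d,P=cloud("wrist");
for lo,hi in((138,160),(74,86)): edges(P,s,1.8215,lo,hi)
E
```

```text
time_s: 9.8
eef_pos: [505.8, -310.7, 302.7]
ee_rot: [0.0, -0.125, 0.992, -0.0]
force: [-2.2, 0.7, 1.2]
grip_width: 0.179
grip_force: 59.7
edge at 64.3 slope -0.0001 y from/to [-92.6  91.9] z 148.3 zslope 0.0006 n 14903
edge at 64.5 slope -0.0027 y from/to [-91.7  92.1] z 78.9 zslope 0.0011 n 4930
```

It touched down at 302.7, level and 70 mm above the lower caddy. I'll release, rise and check.

```bash

python3 -m crank '[[0,0,0,0,0,0,0.7],[0,0,0,0,0,0,0.6],[0,0,0,0,0,0,0.3],[0,0,0,0,0,0,0],[0,0,0,0,0,0,0],[0,0,0,0,0,0,0],[0,0,0,0,0,0,0]]' 
python3 -m crank '[[0,0,-0.1,0,0,0,0],[0,0,-0.4,0,0,0,0],[0,0,-0.8,0,0,0,0],[0,0,-1,0,0,0,0],[0,0,-1,0,0,0,0]]' >/dev/null
python3 -m crank '[[0,0,-0.3,0,0,0,0],[0,0,-0.5,0,0,0,0],[0,0,-0.5,0,0,0,0],[0,0,-0.5,0,0,0,0]]'
python3 - <<'E'
from h import *
s=status.sense()["eef_pos"]
im,d,P=cloud("wrist","pics/w5.png");
fit(im,P,(506,-311),130,(140,154))
for lo,hi in((138,160),(74,86)): edges(P,s,1.8215,lo,hi)
plan(440,-130,430,1.6)
E
```

```text
time_s: 10.55
eef_pos: [505.8, -310.7, 302.3]
ee_rot: [0.0, -0.125, 0.992, -0.0]
force: [-0.1, -0.3, -0.2]
grip_width: 0.997
grip_force: 0.0
time_s: 11.45
eef_pos: [505.8, -310.6, 451.2]
ee_rot: [-0.0, -0.125, 0.992, 0.001]
force: [0.6, 0.1, 0.1]
grip_width: 1.0
grip_force: 0.0
ctr [ 505.6 -311.6] size [128.  189.3] yaw -1.3192 rim z 148.7 orange [ 522.9 -399.1  149.6] grip [ 504.  -311.5  161. ] n 10497 1186 gripz 162.2
edge at 64.2 slope -0.0001 y from/to [-93.5  92.4] z 148.0 zslope 0.0001 n 3375
edge at 64.3 slope -0.0002 y from/to [-91.   90.2] z 78.9 zslope -0.0016 n 760
t 11.5 pos [ 505.8 -310.7  450.7] yaw 1.8212 shift [0.189 1.913 0.211] turn [ 0.002 -0.002  0.282] j [-0.75  0.44  1.19 -0.    1.51 -2.57] F [-1.3 -0.2 -0.9] grip 1.0 0.0
```

View pics/w5.png

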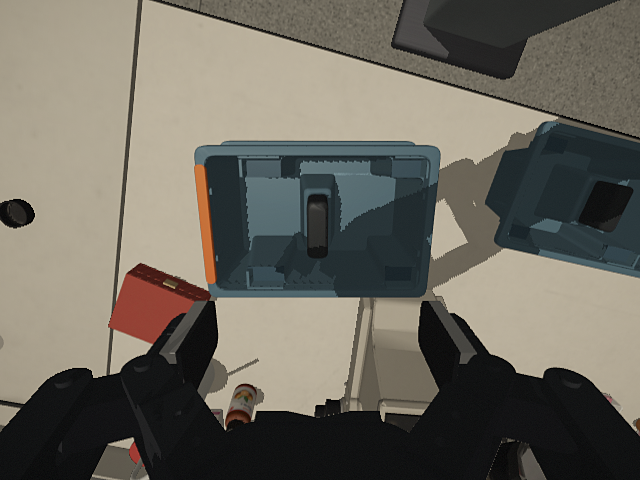

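The caddy is stacked level, centred at (316,222) on the loaded one with its orange end reversed. Now the middle empty.

```bash

python3 -m crank '[[0,0.3,0,0,0,0,0],[0,0.7,0,0,0,0,0],[0,0.963,0,0,0,0,0]]' >/dev/null
python3 -m crank '[[0,0.4,0.1,0,0,0,0],[0,0.8,0.2,0,0,0,0],[0,0.963,0.35,0,0,0,0]]' >/dev/null
python3 -m crank '[[0,0.4,0.1,0,0,0.1,0],[0,0.8,0.2,0,0,0.2,0],[0,0.963,0.35,0,0,0.28,0],[0,0.963,0.35,0,0,0.28,0],[0,0.963,0.35,0,0,0.28,0]]' >/dev/null
python3 - <<'E'
from h import *
im,d,P=cloud("wrist","pics/w6.png");
fit(im,P,(434,-31),130)
plan(433.9,-30.6,232.5,1.6)
E
```

```text
ctr [433.6 -30.1] size [128.6 189.4] yaw 1.5969 rim z 78.9 orange [417.8  58.9  79.5] grip [431.8 -30.4  91. ] n 9208 1176 gripz 92.2
t 12.65 pos [434.5 -31.5 382.3] yaw 1.6022 shift [0.005 0.009 1.498] turn [-0.    -0.     0.003] j [-0.34  0.14  1.78 -0.    1.22 -1.94] F [ 0.6 -1.1  0.2] grip 1.0 0.0
```

```bash

python3 -m crank '[[0.009,0.014,0.3,0,0,0.007,0],[0.009,0.014,0.6,0,0,0.007,0],[0.009,0.014,0.9,0,0,0.007,0],[0.009,0.014,1,0,0,0.007,0]]' >/dev/null
python3 -m crank '[[0,0,0.2,0,0,0,0],[0,0,0.4,0,0,0,0],[0,0,0.498,0,0,0,0],[0,0,0.498,0,0,0,0]]' 
python3 -m crank '[[0,0,0,0,0,0,1],[0,0,0,0,0,0,1],[0,0,0,0,0,0,1],[0,0,0,0,0,0,1],[0,0,0,0,0,0,1],[0,0,0,0,0,0,1],[0,0,0,0,0,0,1],[0,0,0,0,0,0,1]]' 60
python3 -m crank '[[0,0,-0.05,0,0,0,1],[0,0,-0.15,0,0,0,1],[0,0,-0.35,0,0,0,1],[0,0,-0.6,0,0,0,1],[0,0,-0.85,0,0,0,1],[0,0,-1,0,0,0,1]]' >/dev/null
python3 -m crank '[[0,0,-0.3,0,0,0,1],[0,0,-0.6,0,0,0,1],[0,0,-0.85,0,0,0,1],[0,0,-1,0,0,0,1],[0,0,-1,0,0,0,1],[0,0,-1,0,0,0,1]]'
python3 -c "
from h import *
plan(505.6,-311.6,440,1.82)"
```

```text
time_s: 13.45
eef_pos: [433.5, -29.9, 232.3]
ee_rot: [-0.001, -0.012, 1.0, 0.0]
force: [-0.6, 0.1, 0.2]
grip_width: 1.002
grip_force: 0.0
time_s: 14.25
eef_pos: [433.4, -29.4, 232.9]
ee_rot: [0.0, -0.013, 1.0, -0.0]
force: [-1.0, 0.9, 5.7]
grip_width: 0.18
grip_force: 59.3
time_s: 15.45
eef_pos: [433.0, -29.3, 432.1]
ee_rot: [-0.0, -0.013, 1.0, 0.0]
force: [0.2, -0.1, -3.5]
grip_width: 0.181
grip_force: 58.9
t 15.45 pos [433.  -29.3 432.1] yaw 1.5958 shift [-0.655 -2.84  -0.08 ] turn [ 0.    -0.001 -0.285] j [-0.34  0.09  1.7  -0.    1.35 -1.93] F [ 0.2 -0.1 -3.5] grip 0.18 58.9
```

```bash

python3 -m crank '[[0,0,0,0,0,0.06,1],[0,0,0,0,0,0.18,1],[0,0,0,0,0,0.33,1],[0,0,0,0,0,0.48,1],[0,0,0,0,0,0.63,1],[0,0,0,0,0,0.78,1],[0,0,0,0,0,0.928,1]]' >/dev/null
python3 -m crank '[[0,0,0,0,0,0.15,1],[0,0,0,0,0,0.3,1],[0,0,0,0,0,0.46,1],[0,0,0,0,0,0.62,1],[0,0,0,0,0,0.78,1],[0,0,0,0,0,0.928,1]]' >/dev/null
python3 -m crank '[[0,0,0,0,0,0.15,1],[0,0,0,0,0,0.3,1],[0,0,0,0,0,0.46,1],[0,0,0,0,0,0.62,1],[0,0,0,0,0,0.78,1],[0,0,0,0,0,0.928,1]]' >/dev/null
python3 -m crank '[[0,0,0,0,0,0.15,1],[0,0,0,0,0,0.3,1],[0,0,0,0,0,0.46,1],[0,0,0,0,0,0.62,1],[0,0,0,0,0,0.78,1],[0,0,0,0,0,0.88,1],[0,0,0,0,0,0.928,1],[0,0,0,0,0,0.928,1],[0,0,0,0,0,0.928,1]]'
python3 -c "
from h import *
plan(505.6,-311.6,440,-1.32)"
```

```text
time_s: 18.25
eef_pos: [433.2, -29.4, 431.8]
ee_rot: [-0.0, 0.992, 0.126, -0.001]
force: [0.4, 0.1, -3.1]
grip_width: 0.178
grip_force: 58.7
t 18.25 pos [433.2 -29.4 431.8] yaw -1.3185 shift [-0.004  2.913 -0.085] turn [-0.001  0.002  0.002] j [-0.34  0.09  1.7  -0.    1.35  0.98] F [ 0.4  0.1 -3.1] grip 0.18 58.7
```

```bash

python3 -m crank '[[0,0.1,0,0,0,0,1],[0,0.3,0,0,0,0,1],[0,0.55,0,0,0,0,1],[0,0.8,0,0,0,0,1],[0,0.97,0,0,0,0,1]]' >/dev/null
python3 -m crank '[[0,0.27,0,0,0,0,1],[0,0.55,0,0,0,0,1],[0,0.8,0,0,0,0,1],[0,0.97,0,0,0,0,1]]' >/dev/null
python3 -m crank '[[0,0.25,0,0,0,0,1],[0,0.5,0,0,0,0,1],[0,0.7,0,0,0,0,1],[0,0.87,0,0,0,0,1],[0,0.97,0,0,0,0,1],[0,0.97,0,0,0,0,1],[0,0.97,0,0,0,0,1]]' >/dev/null
python3 - <<'E'
from h import *
plan(505.6,-311.6,342.9,-1.3203)
s=status.sense()["eef_pos"]
im,d,P=cloud("wrist","pics/w7.png")
for lo,hi in((265,290),(143,155)):edges(-P*[1,1,-1]+[2*s[0],2*s[1],0],s,-1.3203,lo,hi)
E
```

```text
t 19.85 pos [ 505.5 -310.9  432.4] yaw -1.3193 shift [-0.001  0.007  0.895] turn [-0.001  0.     0.001] j [-0.75  0.45  1.23  0.    1.46  0.57] F [ 0.1 -0.2 -2.6] grip 0.18 58.9
edge at 57.2 slope -0.0008 y from/to [-69.7  68.1] z 273.2 zslope -0.0254 n 608Traceback (most recent call last):
  File "<stdin>", line 5, in <module>
  File "h.py", line 40, in edges
    p=np.polyfit(bs[ok],e[ok],1)
    raise TypeError("expected non-empty vector for x")
TypeError: expected non-empty vector for x
```

View pics/w7.png

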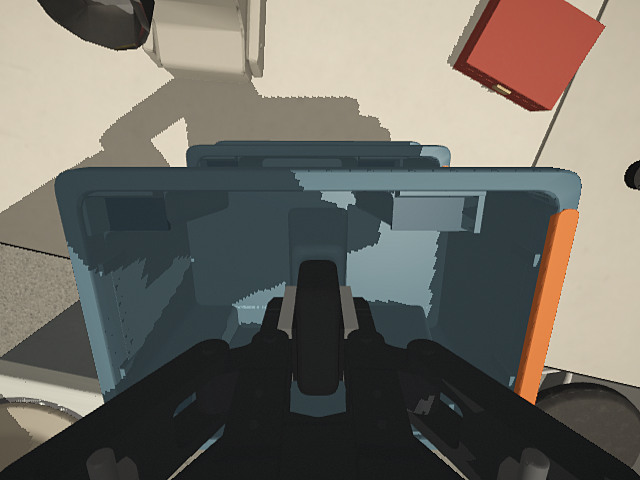

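The held caddy is at (318,330) with its orange end on the right, above the stacked rim at (318,155). The camera now looks from the far side, so my flip was wrong. I'll measure again.

```bash
python3 - <<'E'
from h import *
s=status.sense()["eef_pos"]
im,d,P=cloud("wrist")
for lo,hi in((265,290),(143,155)):edges(P,s,-1.3193,lo,hi)
E
```

```text
edge at 62.8 slope 0.001 y from/to [-92.1  92.6] z 277.9 zslope -0.0006 n 14903
edge at 63.6 slope -0.0006 y from/to [-92.2  93.2] z 148.7 zslope -0.0014 n 3603
```

```bash

python3 -m crank '[[0.004,0.005,0.08,0,0,0,1],[0.004,0.005,0.2,0,0,0,1],[0.004,0.005,0.33,0,0,0,1],[0.004,0.005,0.46,0,0,0,1],[0.004,0.005,0.58,0,0,0,1],[0.004,0.005,0.68,0,0,0,1],[0.004,0.005,0.75,0,0,0,1],[0.004,0.005,0.79,0,0,0,1],[0.004,0.005,0.8,0,0,0,1],[0.004,0.005,0.8,0,0,0,1]]'
python3 -m crank '[[0,0,0.01,0,0,0,1],[0,0,0.02,0,0,0,1],[0,0,0.03,0,0,0,1],[0,0,0.04,0,0,0,1],[0,0,0.05,0,0,0,1],[0,0,0.06,0,0,0,1],[0,0,0.06,0,0,0,1],[0,0,0.06,0,0,0,1]]' 
python3 -c "
from h import *
plan(505.6,-311.6,342.9,-1.3203)"
```

```text
time_s: 20.95
eef_pos: [506.1, -311.7, 352.7]
ee_rot: [0.0, 0.992, 0.125, 0.0]
force: [-0.3, 0.1, -1.8]
grip_width: 0.179
grip_force: 59.0
time_s: 21.75
eef_pos: [506.1, -311.7, 346.5]
ee_rot: [-0.0, 0.992, 0.125, -0.0]
force: [1.1, -0.2, -3.4]
grip_width: 0.176
grip_force: 59.0
t 21.75 pos [ 506.1 -311.7  346.5] yaw -1.3195 shift [-0.005 -0.002  0.036] turn [-0.     0.     0.001] j [-0.75  0.51  1.36 -0.    1.27  0.57] F [ 1.1 -0.2 -3.4] grip 0.18 59.0
```

```bash

python3 -m crank '[[0,0,0.01,0,0,0,1],[0,0,0.02,0,0,0,1],[0,0,0.03,0,0,0,1],[0,0,0.03,0,0,0,1],[0,0,0.03,0,0,0,1]]' 
python3 -m crank '[[0,0,0.005,0,0,0,1],[0,0,0.01,0,0,0,1],[0,0,0.01,0,0,0,1],[0,0,0.01,0,0,0,1]]' 
python3 - <<'E'
from h import *
s=status.sense()["eef_pos"]
im,d,P=cloud("wrist");
for lo,hi in((178,200),(140,156)): edges(P,s,-1.3195,lo,hi)
E
```

```text
time_s: 22.25
eef_pos: [506.1, -311.7, 343.5]
ee_rot: [-0.0, 0.992, 0.125, -0.0]
force: [0.2, -0.7, -2.8]
grip_width: 0.176
grip_force: 58.9
time_s: 22.65
eef_pos: [506.1, -311.6, 343.0]
ee_rot: [0.0, 0.992, 0.125, 0.0]
force: [-1.7, 1.1, 2.4]
grip_width: 0.175
grip_force: 59.7
edge at 62.8 slope 0.0006 y from/to [-92.1  92.6] z 188.3 zslope -0.0002 n 14848
edge at 63.5 slope -0.0006 y from/to [-91.4  90.2] z 148.5 zslope -0.0017 n 4295
```

It seated at 343.0, which is the expected 40 mm nest. I'll release, retreat and verify.

```bash

python3 -m crank '[[0,0,0,0,0,0,0.7],[0,0,0,0,0,0,0.6],[0,0,0,0,0,0,0.3],[0,0,0,0,0,0,0],[0,0,0,0,0,0,0],[0,0,0,0,0,0,0],[0,0,0,0,0,0,0]]' >/dev/null
python3 -m crank '[[0,0,-0.1,0,0,0,0],[0,0,-0.4,0,0,0,0],[0,0,-0.8,0,0,0,0],[0,0,-1,0,0,0,0],[0,0,-1,0,0,0,0]]' >/dev/null
python3 -m crank '[[0,0,-0.3,0,0,0,0],[0,0,-0.4,0,0,0,0],[0,0,-0.4,0,0,0,0]]'
python3 -m crank '[[0,-0.3,0,0,0,0,0],[0,-0.7,0,0,0,0,0],[0,-1,0,0,0,0,0]]' >/dev/null
python3 -m crank '[[0,-0.4,0,0,0,0,0],[0,-0.8,0,0,0,0,0],[0,-1,0,0,0,0,0]]' >/dev/null
python3 -m crank '[[0,-0.4,0,0,0,0,0],[0,-0.8,0,0,0,0,0],[0,-1,0,0,0,0,0],[0,-1,0,0,0,0,0],[0,-1,0,0,0,0,0]]' 
python3 - <<'E'
from h import *
im,d,P=cloud("top","pics/top8.png");fit(im,P,(506,-311),130,(182,196))
im2,d,P=cloud("scene")
for lo in(182,142,73):
    try: fit(im2,P,(506,-311),130,(lo,lo+14))
    except Exception as e: print(e)
a=cv2.imread("pics/top8.png")[100:400,130:530]
b=im2[180:400,140:500,::-1]
cv2.imwrite("pics/c8.png",np.hstack([cv2.resize(a,(400,300)),cv2.resize(b,(400,300))]))
E
```

```text
time_s: 24.2
eef_pos: [506.1, -311.6, 483.3]
ee_rot: [0.001, 0.992, 0.125, 0.001]
force: [0.4, -0.7, 0.3]
grip_width: 0.995
grip_force: 0.0
time_s: 25.3
eef_pos: [431.6, -21.3, 481.6]
ee_rot: [-0.0, 0.992, 0.126, -0.001]
force: [0.7, -0.0, 0.2]
grip_width: 1.004
grip_force: 0.0
ctr [ 506.3 -313.5] size [127.9 191.7] yaw -1.3194 rim z 189.9 orange [ 528.7 -400.2  190.9] grip [ 505.4 -311.7  202.3] n 1042 126 gripz 205.4
ctr [ 505.2 -314.8] size [135.1 188.8] yaw -1.3218 rim z 188.2 orange [ 523.9 -403.2  190. ] grip [ 501.3 -316.   200.9] n 1185 98 gripz 202.8
ctr [ 503.6 -313.3] size [129.6 189.3] yaw -1.3172 rim z 149.2 orange [ 524.9 -403.   183.3] grip [ 504.4 -321.5  167.3] n 1222 85 gripz 174.5
ctr [ 503.4 -312.8] size [130.6 190.7] yaw -1.3019 rim z 78.9 orange [ 524.9 -403.   183.3] grip None n 914 0 gripz None
```

View pics/c8.png

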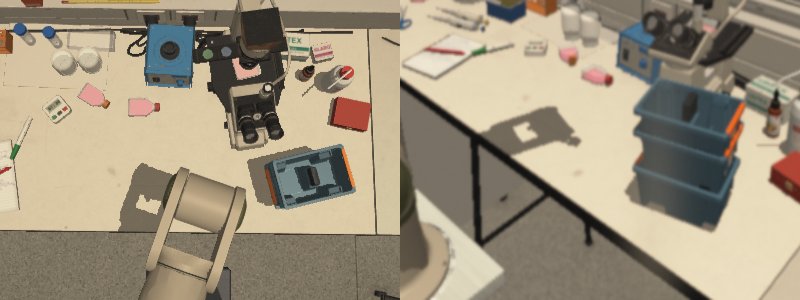

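The pile stands level: the two upper rims at about z 149 and 189 have their orange ends together, and the loaded caddy is reversed below. Flasks and timer are untouched.

```bash
python3 -c "
from rig import ticket
print(ticket.finish_job())"
```

```text
the job is handed in; nothing more can be done
None
```

I handed the job in at about 25 s: one empty caddy is stacked reversed on the loaded one, the other is nested fully home in it with orange ends together, and the loaded caddy, flasks and timer stand where they were (the beaker and can are now hidden inside; contact forces stayed at a few newtons).

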